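Bring the inspection camera to the photomask and light its nest

ROBOT

A 6-joint arm with a two-finger parallel gripper is mounted at the origin on the work surface. World frame = base frame: x ahead of the robot, y to its left, z up, the work surface at z = 0. Lengths are in m, angles in rad, forces in N, time in s.
With the tool pointing down it reaches from about 0.375 to 0.9 m from the base axis. Payload 3.1 kg.
Tool frame: the origin (TCP) lies on the centre line of the jaws, within the pads' length; the fingertips stand 14 mm ahead of it and the grasp point (between the pads) lies 5 mm behind it; z points along the fingers, y is the line along which they close (so a half turn about z gives the same grasp; the last joint's range is limited). The gripper opens to 87 mm and grips with 3 to 60 N. Pads are 19 mm wide; open, the fingers measure 117 mm over their backs; the gripper's body (75 mm by 190 mm) begins 51 mm behind the grasp point.
Start: joints at [-1.456, 0.527, 1.433, -0, 1.181, -0.178], TCP at [0.181, -0.598, 0.237] pointing down, gripper open.
Joint ranges: [-3.08, 3.08], [-0.75, 2.2], [0.22, 2.44], [-1.43, 4.57], [0, 2.65], [-2.85, 2.85]. Speed limits (rad/s): [2.79, 2.79, 3.14, 3.14, 3.14, 3.14].

INTERFACE

Orientations are given as a unit quaternion [x, y, z, w].
In Python, from rig import robot gives the robot as it stands.
- The arm moves only by the tool move_arm, never from a script. Its argument "commands" is a list of rows, each an object with "hand": the finger opening in cm, from 0 to 8.7; "travel": the shift along the tool's x, y, z in cm, a list of three; "twist": the turn, a rotation vector about the tool's x, y, z in degrees, a list of three. In form: [{"hand": hand, "travel": [dx, dy, dz], "twist": [wx, wy, wz]}, ...]. A call has 1 to 5 rows; each row shifts and turns the commanded pose from where the row before left it, along the tool's axes as they then stand; what a row does not reach is not made up. A row lasts 1/12 s, in which the tool goes at most 41.7 mm and 7.16 degrees, less where a joint would pass 70% of its speed; a pose out of reach is approached as far as the arm can. A call is refused whole if a number of a shift passes 4.17 or a number of a turn 7.16, either way. A call with a gripper value outside its range is refused whole. The fingers move at their own pace and stop on an object; "force" is the grip in N (left out, the last holds). Time passes only in rows, so rows that do not move let the fingers close. It gives the time, the measured TCP pose, the force, the opening and the grip force at its end, in the units of the state.
- robot.get_obs(): the state, without advancing time (a new reading comes with each control period).
- robot.camera(name): name is "scene" or "side" or "wrist"; returns a dict with "frame" (420x560x3 uint8, red, green, blue), "fov_y" (degrees; the focal length in pixels is half the picture's height over the tangent of half this angle, whatever the lens; pixels are square), "cx", "cy" (the principal point, pixels), "k1" (the pictures are not rectified: a ray, as slopes to the right and down, at radius r is drawn at 1 + k1 r^2 times it, then the intrinsics apply), "extrinsics" (4x4, takes a point from camera to world coordinates); the wrist camera has in their place "T_tool_cam" (4x4, takes a point from camera to tool coordinates, whose origin is the TCP and whose axes are the flange's). Camera axes: x right, y down, z forward; pixel columns grow to the right and rows downward; lengths in m; the calibration is good to about 2 mm. A picture is of the moment at which its call begins: read the wrist's pose just before it. There is no depth.
- robot.hand_in(): hands the job in; it is judged then, once.
The state is a dict: "time": time; "q": joint angles; "joint_velocities": joint speeds; "joint_torque": joint torques, N m; "position": TCP position; "tool_rot": TCP orientation; "ft_force": force on the tool from outside, world axes, zero at the start; "moment": the same for the moment, N m; "grip_width": finger opening in m; "grip_force": force on a finger pad.
Only numpy, scipy, OpenCV 4.12 (cv2) and the standard library are available. Lean on these libraries where they do the work, as an engineer would, in place of code of your own. Each camera call takes 0.05 s, during which the arm holds its last target. There are 200 camera calls.

TASK

One of the bench's four nests holds the amber photomask, the others plain grey blanks. Lift the camera's red release bar, slide the camera along its rail to the mask and let go so that the bar drops into the notch with the lens right over the middle of the mask; then push the green backlight lever of that nest fully over, away from you. Leave the other levers off, and the plates and everything else where they are.

Things in the scene. Friction and masses are not known exactly. Their poses are not given: they have to be found in the camera images.
- bench: White plinth 335 x 500 x 30 mm, fixed; origin on the table, x away from the robot, y along the aluminium rail (to the left), turned up to 0.15 rad. In its frame, mm: rail x 0; steel rack x -28, tooth tops 93 up; 4 nests (black frames, 87 wide, floor 32 up, rim 42 up) at x 100, y 168, 72, -72, -168; in line with each nest, at the same y, its lever: pivot x -140, 52 up.
- carriage (a joint): Place of the camera carriage on the rail, m: 0 in the middle, + along the bench's y, stops at -0.195 and 0.195, friction about 1 N. The rack has a notch every 24 mm at +-48, +-72, ... +-192 mm, so also at each nest (+-72, +-168); with the bar down in one it is locked, with 1.5 mm of play each way. It starts in the wide parking gap (within +-25 mm).
- lens (a point): Centre of the lower end of the black lens tube (36 mm diameter), 100 mm above the table; it rides with the carriage, over the line of the nests (bench x 100 mm). The grey camera head (184 x 60 x 50 mm, long along bench x) tops the carriage, 205 to 255 mm above the table, from bench x -54 to +130 mm.
- bar (a joint): Lift of the release bar, m: 0 = down in a notch, stop at 0.025. It rides on the carriage and moves straight up; spring and weight press it down with 6 N (bottom) to 10 N (top). Over 0.015 the carriage is free. Let go, it drops and its tooth slides down the sloping tooth tops into the nearest notch, drawing the carriage along.
- bar_grip (a point): Grip point in the bar's red paddle (34 mm wide along bench y, 12 thick, 52 long, of which 22 above this point). The paddle leans to the robot, 40 degrees from vertical. Point: bench x -67 mm, 138 mm up with the bar down. A 100 mm steel cross bar lies 34 mm down the paddle. Pinch its sides, tool leaning like it: the head overhangs from 13 mm behind, 67 mm above this point.
- mask: The photomask: amber square plate 76 x 76 x 6 mm with a dark brown square in its middle, lying in one of the four nests; origin at the middle of its underside.
- blank1: A plain grey blank plate, 76 x 76 x 6 mm, in another nest; origin at the middle of its underside.
- blank2: A plain grey blank plate, 76 x 76 x 6 mm, in another nest; origin at the middle of its underside.
- blank3: A plain grey blank plate, 76 x 76 x 6 mm, in another nest; origin at the middle of its underside.
- lever_a (a joint): Backlight lever of the nest farthest to +y, rad: 0 = off, leaning 0.5 rad towards the robot; 1.0 = on, leaning 0.5 rad away from it. It stays where it is left; about 1 N at the ball moves it.
- lever_a_tip (a point): Centre of the green ball (26 mm diameter) on the lever of the nest farthest to +y, on a 10 mm steel rod, 70 mm from its pivot; the pivot is on a grey block 70 x 50 x 25 mm on the plinth.
- lever_b (a joint): Backlight lever of the nest second from +y, rad: 0 = off, leaning 0.5 rad towards the robot; 1.0 = on, leaning 0.5 rad away from it. It stays where it is left; about 1 N at the ball moves it.
- lever_b_tip (a point): Centre of the green ball (26 mm diameter) on the lever of the nest second from +y, on a 10 mm steel rod, 70 mm from its pivot; the pivot is on a grey block 70 x 50 x 25 mm on the plinth.
- lever_c (a joint): Backlight lever of the nest third from +y, rad: 0 = off, leaning 0.5 rad towards the robot; 1.0 = on, leaning 0.5 rad away from it. It stays where it is left; about 1 N at the ball moves it.
- lever_c_tip (a point): Centre of the green ball (26 mm diameter) on the lever of the nest third from +y, on a 10 mm steel rod, 70 mm from its pivot; the pivot is on a grey block 70 x 50 x 25 mm on the plinth.
- lever_d (a joint): Backlight lever of the nest farthest to -y, rad: 0 = off, leaning 0.5 rad towards the robot; 1.0 = on, leaning 0.5 rad away from it. It stays where it is left; about 1 N at the ball moves it.
- lever_d_tip (a point): Centre of the green ball (26 mm diameter) on the lever of the nest farthest to -y, on a 10 mm steel rod, 70 mm from its pivot; the pivot is on a grey block 70 x 50 x 25 mm on the plinth.
- weight: Steel knob weight, 38 mm diameter, 34 mm high, on the plinth between the two middle levers; a bystander; origin at its underside.
- tweezers: Steel tweezers, 120 mm long, 5 mm thick, lying on the plinth between levers and rail; a bystander; origin at its underside.
- jar: Small green glass jar, 44 mm diameter, 50 mm high, between the two middle nests; a bystander; origin at its underside.
- dish: White dish, 100 mm diameter, on the table to the left; a bystander; origin at its underside.
- bottle: White bottle, 150 mm high, on the table to the right; a bystander; origin at its underside.
- mouse: Black computer mouse, 100 mm, on the table to the right; a bystander; origin at its underside.
- driver: Screwdriver, 150 mm, on the table to the left; a bystander; origin at its underside.
Not all that is in view belongs to the job. Leave any purple look-alike of the mask alone.

How it is judged:
On the way, in this order (a step that is already met when the one before it is completed fails the run):
1. the release bar is lifted clear of the notches (over 13 mm) (value of joint bar above 0.013 m), for 0.1 s.
2. the lens stands over the mask (within 8 mm) with the bar down in the notch (under 3 mm) (horizontal distance between lens and mask below 0.008 m and value of joint bar below 0.003 m), for 0.2 s.
3. the lever of the mask's nest is over (past 0.85 of 1.0 rad), the other levers off (((y of mask in the frame of bench between 0.148 and 0.188 m and value of joint lever_a above 0.85 rad and value of joint each of lever_b, lever_c, lever_d below 0.35 rad) or (y of mask in the frame of bench between 0.052 and 0.092 m and value of joint lever_b above 0.85 rad and value of joint each of lever_a, lever_c, lever_d below 0.35 rad) or (y of mask in the frame of bench between -0.092 and -0.052 m and value of joint lever_c above 0.85 rad and value of joint each of lever_a, lever_b, lever_d below 0.35 rad) or (y of mask in the frame of bench between -0.188 and -0.148 m and value of joint lever_d above 0.85 rad and value of joint each of lever_a, lever_b, lever_c below 0.35 rad))), for 0.2 s.
At the end, for the whole second after the job is handed in: The lens stands within 8 mm (horizontally) of the mask's centre, the release bar is down in the notch (under 3 mm), the carriage is at rest, the lever of the mask's nest is past 0.85 rad and the other three levers are under 0.35 rad (all of step 2 and velocity of joint carriage between -0.01 and 0.01 m/s and ((y of mask in the frame of bench between 0.148 and 0.188 m and value of joint lever_a above 0.85 rad and value of joint each of lever_b, lever_c, lever_d below 0.35 rad) or (y of mask in the frame of bench between 0.052 and 0.092 m and value of joint lever_b above 0.85 rad and value of joint each of lever_a, lever_c, lever_d below 0.35 rad) or (y of mask in the frame of bench between -0.092 and -0.052 m and value of joint lever_c above 0.85 rad and value of joint each of lever_a, lever_b, lever_d below 0.35 rad) or (y of mask in the frame of bench between -0.188 and -0.148 m and value of joint lever_d above 0.85 rad and value of joint each of lever_a, lever_b, lever_c below 0.35 rad))); the robot touches nothing.
It fails at once if the backlight lever of a nest without the mask is pushed over (more than 0.35 rad) ((not (y of mask in the frame of bench between 0.148 and 0.188 m) and value of joint lever_a above 0.35 rad) or (not (y of mask in the frame of bench between 0.052 and 0.092 m) and value of joint lever_b above 0.35 rad) or (not (y of mask in the frame of bench between -0.092 and -0.052 m) and value of joint lever_c above 0.35 rad) or (not (y of mask in the frame of bench between -0.188 and -0.148 m) and value of joint lever_d above 0.35 rad)).
It fails at once if the mask or a blank is shifted in its nest by more than 6 mm (distance of any of mask, blank1, blank2, blank3 from where it was at the start of the episode above 0.006 m).
It fails at once if a bystander is moved by more than 30 mm (distance of any of weight, tweezers, jar, dish, bottle, mouse, driver from where it was at the start of the episode above 0.03 m).
It also fails if it takes over 45 s, if anything falls off the work surface, if the arm or the gripper's body presses on something with over 40 N, if the wrist force passes 120 N, or if a joint passes its speed limit or range.

## Working session

There is one attempt and no reset: what is moved stays moved. The work goes in short steps, Python scripts to look and compute and a tool call to move; the robot and the scene stay as the last step left them, time stands still between calls to the robot, and variables do not carry over. Pictures are saved under pics/ and viewed, at most 10 in all, crops included, and the job is handed in when it is done.

Besides the shell and the picture viewer there is one more tool, called as name(argument=value, ...) on one line, values as JSON. move_arm: Moves the arm, as the interface text tells. Its arguments: {"type":"object","properties":{"commands":{"type":"array"},"force":{"type":"number"}},"required":["commands"]}

```bash
mkdir -p pics; ls
python3 - <<'E'
from rig import robot
import cv2,numpy as np
o=robot.get_obs();print({k:np.round(v,4) for k,v in o.items()})
for n in("scene","side"):
    c=robot.camera(n);cv2.imwrite(f"pics/{n}0.png",c["frame"][...,::-1]);print(n,c["fov_y"],c["cx"],c["cy"],c["k1"],np.round(c["extrinsics"],3).tolist())
E
```

```text
pics
{'time': np.float64(0.0), 'q': array([-1.4555,  0.5285,  1.4339, -0.    ,  1.1814, -0.1785]), 'joint_velocities': array([-0.0014, -0.0002,  0.0004,  0.0002, -0.0004,  0.0012]), 'joint_torque': array([ 2.00000e-04, -4.40042e+01, -1.76592e+01,  6.31000e-02,
        5.82000e-02, -2.00000e-04]), 'position': array([ 0.1809, -0.5975,  0.2356]), 'tool_rot': array([ 0.9892,  0.1464,  0.    , -0.0011]), 'ft_force': array([-0.2708,  0.1046,  0.8172]), 'moment': array([ 0.0439, -0.0094,  0.0582]), 'grip_force': np.float64(0.0), 'grip_width': np.float64(0.0873)}
scene 53.47883342865976 280.31109409160234 211.26565083032455 -0.038431628435672195 [[0.808, 0.467, -0.359, 1.053], [0.589, -0.658, 0.469, -0.634], [-0.017, -0.59, -0.807, 1.188], [0.0, 0.0, 0.0, 1.0]]
side 48.975578007258505 281.8248881301013 215.69680034040172 0.03496406178924264 [[-0.953, -0.175, 0.247, 0.209], [-0.303, 0.589, -0.749, 1.019], [-0.015, -0.789, -0.615, 0.978], [0.0, 0.0, 0.0, 1.0]]
```

View pics/scene0.png

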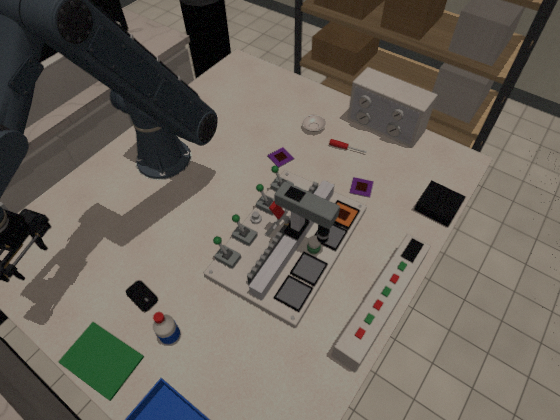

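View pics/side0.png

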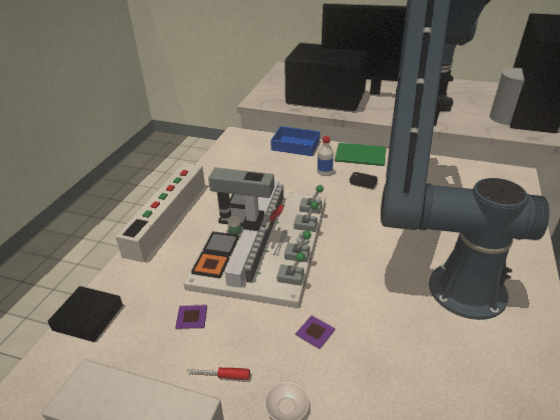

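The mask (amber) is in the nest farthest to +y (scene (345,214), side (211,265)), so lever_a. The balls in scene are at about (275,170), (261,187), (236,218), (217,241). In side they are at (301,257), (307,235), (314,206), (320,188). Next I fit the bench pose.

```bash
cat > h.py <<'E'
from rig import robot
import cv2,numpy as np
from scipy.optimize import least_squares
from scipy.spatial.transform import Rotation as R
def cam(n):
    o=robot.get_obs();c=robot.camera(n);c["o"]=o
    if "T_tool_cam" in c:
        T=np.eye(4);T[:3,:3]=R.from_quat(o["tool_rot"]).as_matrix();T[:3,3]=o["position"];c["extrinsics"]=T@c["T_tool_cam"]
    c["f"]=210/np.tan(np.radians(c["fov_y"]/2));return c
def ray(c,u,v):
    d=np.array([(u-c["cx"])/c["f"],(v-c["cy"])/c["f"]]);s=d.copy()
    for _ in range(20): s=d/(1+c["k1"]*(s@s))
    E=c["extrinsics"];return E[:3,3],E[:3,:3]@np.r_[s,1]
def plane(c,u,v,z):
    o,d=ray(c,u,v);return o+d*(z-o[2])/d[2]
def proj(c,P):
    p=np.linalg.inv(c["extrinsics"])@np.r_[P,1];s=p[:2]/p[2];s=s*(1+c["k1"]*(s@s));return s*c["f"]+[c["cx"],c["cy"]]
def blobs(c,m,a=8):
    n,l,s,ce=cv2.connectedComponentsWithStats(m.astype(np.uint8));return [(s[i,4],*np.round(ce[i],1)) for i in range(1,n) if s[i,4]>=a]
def hsv(c): return cv2.cvtColor(c["frame"],cv2.COLOR_RGB2HSV)
E
python3 - <<'E'
from h import *
for n in("scene","side"):
    c=cam(n);h=hsv(c);H,S,V=h[...,0],h[...,1],h[...,2]
    print(n,"green",blobs(c,(H>50)&(H<85)&(S>90)&(V>40),12))
    m=(H>5)&(H<20)&(S>150)&(V>90);print("amber",blobs(c,m,50))
    k,_=cv2.findContours(m.astype(np.uint8),0,2);k=max(k,key=cv2.contourArea);r=cv2.minAreaRect(k);M=cv2.moments(cv2.convexHull(k));print(r,M['m10']/M['m00'],M['m01']/M['m00'],plane(c,M['m10']/M['m00'],M['m01']/M['m00'],.038))
    print("red",blobs(c,((H<5)|(H>174))&(S>140)&(V>60),15))
    f=c["frame"];cv2.imwrite(f"pics/{n}c.png",cv2.resize(f[140:330,200:390] if n=="scene" else f[150:310,170:350],None,fx=3,fy=3,interpolation=cv2.INTER_CUBIC)[...,::-1])
E
```

```text
scene green [(np.int32(32), np.float64(274.5), np.float64(168.5)), (np.int32(34), np.float64(259.4), np.float64(187.3)), (np.int32(39), np.float64(235.4), np.float64(217.9)), (np.int32(44), np.float64(217.0), np.float64(239.9)), (np.int32(37), np.float64(313.5), np.float64(249.8)), (np.int32(46), np.float64(401.7), np.float64(265.8)), (np.int32(52), np.float64(385.9), np.float64(291.1)), (np.int32(55), np.float64(368.9), np.float64(318.5)), (np.int32(3412), np.float64(101.0), np.float64(360.3))]
amber [(np.int32(199), np.float64(346.7), np.float64(215.1))]
((343.4000244140625, 214.2000274658203), (21.466251373291016, 17.88854217529297), 26.56505012512207) 344.85423365487674 214.29581993569133 [0.72840735 0.15086575 0.038     ]
red [(np.int32(105), np.float64(338.1), np.float64(143.7)), (np.int32(138), np.float64(276.2), np.float64(209.9)), (np.int32(48), np.float64(394.2), np.float64(278.2)), (np.int32(57), np.float64(377.5), np.float64(304.4)), (np.int32(88), np.float64(158.5), np.float64(317.4)), (np.int32(63), np.float64(359.7), np.float64(332.9))]
side green [(np.int32(878), np.f
[... 277 characters left out ...]
146.3), np.float64(213.4)), (np.int32(36), np.float64(306.4), np.float64(234.0)), (np.int32(43), np.float64(300.1), np.float64(255.9))]
amber [(np.int32(331), np.float64(210.4), np.float64(263.4))]
((210.4306182861328, 263.4508361816406), (29.11895179748535, 18.246862411499023), 8.746162414550781) 210.4552380952381 263.46514285714284 [0.71947714 0.15031568 0.038     ]
red [(np.int32(36), np.float64(326.1), np.float64(139.1)), (np.int32(25), np.float64(183.4), np.float64(172.3)), (np.int32(29), np.float64(169.7), np.float64(187.5)), (np.int32(32), np.float64(154.7), np.float64(204.2)), (np.int32(66), np.float64(276.9), np.float64(212.0)), (np.int32(328), np.float64(233.5), np.float64(373.0))]
```

View pics/scenec.png

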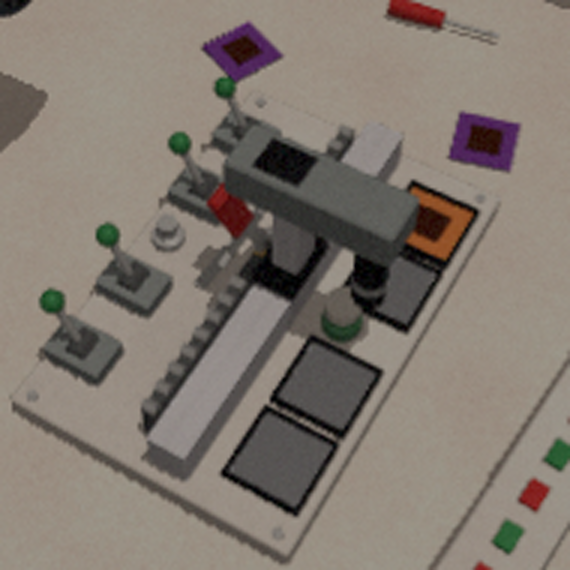

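Run:
```python
from h import *
S=cam("scene");D=cam("side")
ps=[(274.5,168.5),(259.4,187.3),(235.4,217.9),(217.0,239.9)];pd=[(300.1,255.9),(306.4,234),(313.8,204.4),(319.2,187.8)]
ys=[.168,.072,-.072,-.168]
def W(b,p): c,s=np.cos(b[2]),np.sin(b[2]);return np.array([b[0]+c*p[0]-s*p[1],b[1]+s*p[0]+c*p[1],p[2]])
def tri(a,b):
    f=lambda P:np.r_[proj(S,P)-a,proj(D,P)-b];r=least_squares(f,[.5,0,.1]);return r.x,r.fun
for a,b in zip(ps,pd): print(tri(a,b))
def res(b,both=(1,1)):
    r=[]
    for a,d,y in zip(ps,pd,ys):
        P=W(b,(-.1736,y,.1134))
        r+=[*(proj(S,P)-a)*both[0],*(proj(D,P)-d)*both[1]]
    r+=[*(proj(D,W(b,(.1,.168,.038)))-(210.45,263.46))*both[1]]
    return np.array(r)
for w in((1,1),(1,0),(0,1)):
    r=least_squares(res,[.6,0,0],args=(w,));print(w,r.x,np.round(r.fun,1))
    if w==(1,1): b=r.x
P,f=tri((276.2,209.9),(276.9,212));print("red",P,f)
c,s=np.cos(b[2]),np.sin(b[2]);d=P-[b[0],b[1],0];print("bench frame",c*d[0]+s*d[1],-s*d[0]+c*d[1],d[2])
# head outline check corners
for n,q in(("scene",S),("side",D)):
  for y in(-.01,0,.01): print(n,y,proj(q,W(b,(.1,y,.1))),proj(q,W(b,(-.067,y,.138))))
```

```text
(array([0.45384594, 0.12486497, 0.11665851]), array([ 0.14045113,  0.03556685,  0.11129748, -0.02851852]))
(array([0.4619956 , 0.029197  , 0.11546894]), array([ 0.13696604,  0.03796801,  0.11884411, -0.03347793]))
(array([ 0.47716271, -0.11433293,  0.11683717]), array([ 0.08911992,  0.02766566,  0.08835424, -0.02803083]))
(array([ 0.48337451, -0.20975337,  0.11577369]), array([ 0.11449937,  0.03819768,  0.12345649, -0.04226424]))
(1, 1) [ 0.64103839 -0.02659342  0.09469164] [-0.3  0.6  0.7  0.8 -0.1  0.5  0.3  0.4 -0.4  0.4  0.7  0.9  0.3  0.7
 -0.1  0.4 -1.6 -0.4]
(1, 0) [ 0.64008136 -0.02542716  0.09067749] [-0.   0.2  0.   0.   0.1 -0.   0.   0.  -0.3 -0.2  0.   0.   0.3  0.
  0.   0.  -0.  -0. ]
(0, 1) [ 0.64196479 -0.02812022  0.10039283] [-0.   0.   0.9  0.2 -0.   0.   0.4 -0.1 -0.   0.   0.5  0.4  0.   0.
 -0.5 -0.1 -1.4 -0.6]
red [ 0.56990153 -0.02403104  0.13267181] [-0.22746836 -0.05161006 -0.21790288  0.04981227]
bench frame -0.0705759085688319 0.009276905220701487 0.1326718112952819
scene -0.01 [320.77235809 242.9624213 ] [273.72405879 213.62037139]
scene 0 [322.27265235 240.56125967] [275.38128636 211.37042968]
scene 0.01 [323.76111321 238.17869823] [277.02583674 209.13772172]
side -0.01 [225.50018251 210.26636872] [276.89208685 206.73640385]
side 0 [224.52629846 212.16050564] [276.1660581  208.68166844]
side 0.01 [223.54189273 214.07493258] [275.43197584 210.64847898]
```

View pics/sidec.png

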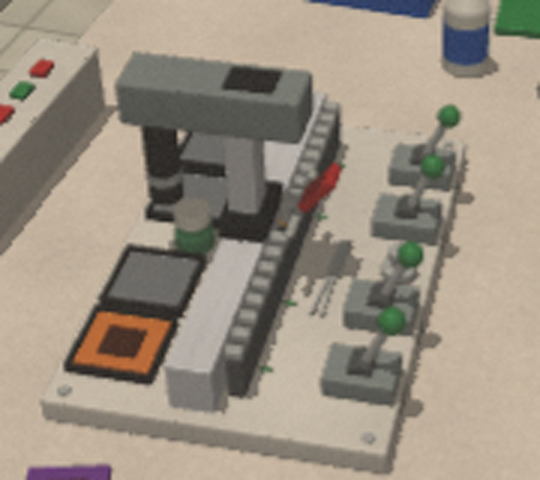

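Bench is at (0.641, −0.027), yaw 0.095, and the carriage is at about +0.009. The scene and side crops agree with this. Next I compute the approach moves.

```bash
cat >> h.py <<'E'
B=np.array([.6410,-.0266,.0947])
RB=R.from_euler('z',B[2])
def W(p): return RB.apply(p)+[B[0],B[1],0]
def toB(p): return RB.inv().apply(np.asarray(p)-[B[0],B[1],0])
def Rt(deg):  # tool leaning deg, y = -bench y
    a=np.radians(deg);z=np.array([np.sin(a),0,-np.cos(a)]);y=np.array([0,-1.,0]);return RB*R.from_matrix(np.c_[np.cross(y,z),y,z])
def delta(P,Rg):
    o=robot.get_obs();r=R.from_quat(o["tool_rot"]);d=r.inv().apply(P-o["position"])*100;w=(r.inv()*Rg).as_rotvec(degrees=True)
    print("t",o["time"],"bench",np.round(toB(o["position"]),4),"F",np.round(RB.inv().apply(o["ft_force"]),1),"w",round(float(o["grip_width"]),4),"gf",o["grip_force"])
    print("shift cm",np.round(d,2),"rows",np.abs(d).max()/4,np.linalg.norm(d)/4.1,"turn",np.round(w,2),"target-frame shift",np.round(Rg.inv().apply(P-o["position"])*100,2))
E
python3 - <<'E'
from h import *
G=Rt(40);P=W([-.067,.009,.138])-G.apply([0,0,.1]);print(P,P+[0,0,.03]);delta(P+[0,0,.03],G)
E
```

```text
[ 0.50945843 -0.03005385  0.21460444] [ 0.50945843 -0.03005385  0.24460444]
t 0.3 bench [-0.512  -0.5253  0.2362] F [-0.2  1.   0.1] w 0.0871 gf 0.0
shift cm [ 47.89 -44.85  -0.8 ] rows 11.971530165770412 16.003198743592325 turn [-4.02 39.86 10.92] target-frame shift [ 29.7  -53.43  23.83]
```

move_arm(commands=[{"hand":6.0,"travel":[2.66,-2.49,-0.04],"twist":[0,0,0]},{"hand":6.0,"travel":[2.66,-2.49,-0.04],"twist":[0,0,0]},{"hand":6.0,"travel":[2.66,-2.49,-0.04],"twist":[0,0,0]},{"hand":6.0,"travel":[2.66,-2.49,-0.04],"twist":[0,0,0]},{"hand":6.0,"travel":[2.66,-2.49,-0.04],"twist":[0,0,0]}])

```text
time: 0.72
position: [0.2727, -0.439, 0.2385]
tool_rot: [0.989, 0.146, 0.0, -0.0]
ft_force: [1.1, -0.9, 0.0]
grip_width: 0.0632
grip_force: 0.0
```

move_arm(commands=[{"hand":6.0,"travel":[2.66,-2.49,-0.04],"twist":[0,0,0]},{"hand":6.0,"travel":[2.66,-2.49,-0.04],"twist":[0,0,0]},{"hand":6.0,"travel":[2.66,-2.49,-0.04],"twist":[0,0,0]},{"hand":6.0,"travel":[2.66,-2.49,-0.04],"twist":[0,0,0]},{"hand":6.0,"travel":[2.66,-2.49,-0.04],"twist":[0,0,0]}])

```text
time: 1.13
position: [0.3641, -0.2813, 0.2408]
tool_rot: [0.989, 0.146, 0.0, 0.0]
ft_force: [0.1, 0.2, 0.0]
grip_width: 0.0601
grip_force: 0.0
```

move_arm(commands=[{"hand":6.0,"travel":[2.66,-2.49,-0.04],"twist":[0,0,0]},{"hand":6.0,"travel":[2.66,-2.49,-0.04],"twist":[0,0,0]},{"hand":6.0,"travel":[2.66,-2.49,-0.04],"twist":[0,0,0]},{"hand":6.0,"travel":[2.66,-2.49,-0.04],"twist":[0,0,0]},{"hand":6.0,"travel":[2.66,-2.49,-0.04],"twist":[0,0,0]}])

```text
time: 1.55
position: [0.4554, -0.1235, 0.2428]
tool_rot: [0.989, 0.146, 0.0, 0.0]
ft_force: [0.1, -1.1, -0.1]
grip_width: 0.0603
grip_force: 0.0
```

move_arm(commands=[{"hand":6.0,"travel":[2.66,-2.49,-0.04],"twist":[0,0,0]},{"hand":6.0,"travel":[2.66,-2.49,-0.04],"twist":[0,0,0]},{"hand":6.0,"travel":[2.66,-2.49,-0.04],"twist":[0,0,0]},{"hand":6.0,"travel":[0,0,0],"twist":[0,0,0]}])

```text
time: 1.88
position: [0.5123, -0.0256, 0.2442]
tool_rot: [0.989, 0.149, 0.002, -0.001]
ft_force: [0.5, -0.6, 0.8]
grip_width: 0.0604
grip_force: 0.0
```

move_arm(commands=[{"hand":6.0,"travel":[0,0,0],"twist":[-0.67,6.64,1.82]},{"hand":6.0,"travel":[0,0,0],"twist":[-0.67,6.64,1.82]},{"hand":6.0,"travel":[0,0,0],"twist":[-0.67,6.64,1.82]},{"hand":6.0,"travel":[0,0,0],"twist":[-0.67,6.64,1.82]},{"hand":6.0,"travel":[0,0,0],"twist":[-0.67,6.64,1.82]}])

```text
time: 2.3
position: [0.5087, -0.0272, 0.2435]
tool_rot: [0.963, 0.074, 0.259, -0.017]
ft_force: [0.3, 1.2, -0.6]
grip_width: 0.0601
grip_force: 0.0
```

move_arm(commands=[{"hand":6.0,"travel":[0,0,0],"twist":[-0.67,6.64,1.82]},{"hand":6.0,"travel":[0,0,0],"twist":[0,0,0]},{"hand":6.0,"travel":[0,0,0],"twist":[0,0,0]}])

```text
time: 2.55
position: [0.5114, -0.0242, 0.2435]
tool_rot: [0.956, 0.07, 0.282, -0.024]
ft_force: [0.0, 1.0, -0.4]
grip_width: 0.0601
grip_force: 0.0
```

Run:
```python
from h import *
G=Rt(40);delta(W([-.067,.009,.138])-G.apply([0,0,.1]),G);print(np.round(robot.get_obs()["q"],3))
c=cam("wrist");cv2.imwrite("pics/w0.png",c["frame"][...,::-1]);h=hsv(c);H,S,V=cv2.split(h)
for b in blobs(c,((H<5)|(H>174))&(S>140)&(V>60),60): print(b,toB(plane(c,b[1],b[2],.135)))
print(proj(c,W([-.067,.009,.138])))
```

```text
t 2.55 bench [-0.1288  0.0147  0.2435] F [ 0.1  1.  -0.4] w 0.0601 gf 0.0
shift cm [-1.8   0.58  2.27] rows 0.5668657525837143 0.7203817037138435 turn [-2.12  7.07  2.19] target-frame shift [-2.05  0.57  2.05]
[-0.453  0.245  2.106  0.833  0.435  0.268]
(np.int32(1331), np.float64(289.0), np.float64(221.1)) [-0.0693698   0.01021355  0.135     ]
[290.62335643 217.56270179]
```

View pics/w0.png

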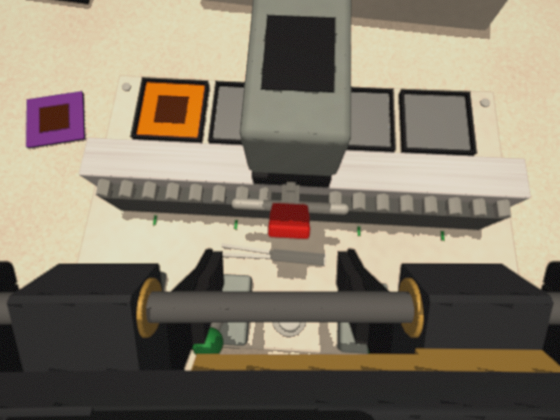

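Wrist view confirms the paddle at (289,221), i.e. bench y ≈ 0.010, as predicted. I'll lean the tool 35° to stay clear of the wrist singularity.

Run:
```python
from h import *
G=Rt(35);delta(W([-.068,.0098,.138])-G.apply([0,0,.07]),G)
```

```text
t 2.6 bench [-0.1278  0.0144  0.244 ] F [0.3 0.6 0.8] w 0.06 gf 0.0
shift cm [-1.02  0.59  5.13] rows 1.2832936723040969 1.2846475783641085 turn [-1.99  2.    2.37] target-frame shift [-1.18  0.46  5.11]
```

move_arm(commands=[{"hand":6.0,"travel":[0,0,0],"twist":[-1,1,1.2]},{"hand":6.0,"travel":[0,0,0],"twist":[-1,1,1.2]},{"hand":6.0,"travel":[-0.6,0.23,2.5],"twist":[0,0,0]},{"hand":6.0,"travel":[-0.6,0.23,2.5],"twist":[0,0,0]},{"hand":6.0,"travel":[0,0,0],"twist":[0,0,0]}])

```text
time: 3.02
position: [0.5314, -0.0263, 0.1978]
tool_rot: [0.953, 0.045, 0.3, -0.016]
ft_force: [-0.5, -0.7, -0.7]
grip_width: 0.0601
grip_force: 0.0
```

Run:
```python
from h import *
G=Rt(35);delta(W([-.068,.0098,.138]),G);print(np.round(robot.get_obs()["q"],3))
```

```text
t 3.0167 bench [-0.109   0.0107  0.1978] F [-0.6 -0.6 -0.7] w 0.0601 gf 0.0
shift cm [-0.06  0.11  7.25] rows 1.8119708013829556 1.768046499010124 turn [-0.17  0.05 -0.1 ] target-frame shift [-0.07  0.09  7.25]
[-0.423  0.375  2.145  1.316  0.3   -0.17 ]
```

move_arm(commands=[{"hand":6.0,"travel":[0,0.1,2.4],"twist":[0,0,0]},{"hand":6.0,"travel":[-0.06,0,2.4],"twist":[0,0,0]},{"hand":6.0,"travel":[0,0,2.4],"twist":[0,0,0]},{"hand":6.0,"travel":[0,0,0],"twist":[0,0,0]}])

```text
time: 3.35
position: [0.5733, -0.0228, 0.139]
tool_rot: [0.952, 0.045, 0.301, -0.016]
ft_force: [0.0, -0.2, -0.1]
grip_width: 0.06
grip_force: 0.0
```

Run:
```python
from h import *
G=Rt(35);delta(W([-.068,.0098,.138]),G);print(np.round(robot.get_obs()["q"],3))
c=cam("wrist");H,S,V=cv2.split(hsv(c));m=((H<5)|(H>174))&(S>140)&(V>60)
print(blobs(c,m,60));print([proj(c,W([-.067,y,.138])) for y in (-.007,.0098,.027)])
cv2.imwrite("pics/w1.png",c["frame"][...,::-1])
```

```text
t 3.35 bench [-0.067   0.0102  0.139 ] F [-0.  -0.2 -0.1] w 0.06 gf 0.0
shift cm [-0.14  0.04  0.03] rows 0.03416963415186234 0.035064733670145086 turn [-0.21 -0.08 -0.05] target-frame shift [-0.14  0.04  0.03]
[-0.372  0.548  2.095  1.79   0.272 -0.618]
[(np.int32(2519), np.float64(278.7), np.float64(271.4)), (np.int32(151), np.float64(281.8), np.float64(322.7))]
[array([313.73382761, 280.15151256]), array([279.86940425, 280.12292633]), array([245.22068535, 280.12784275])]
```

View pics/w1.png

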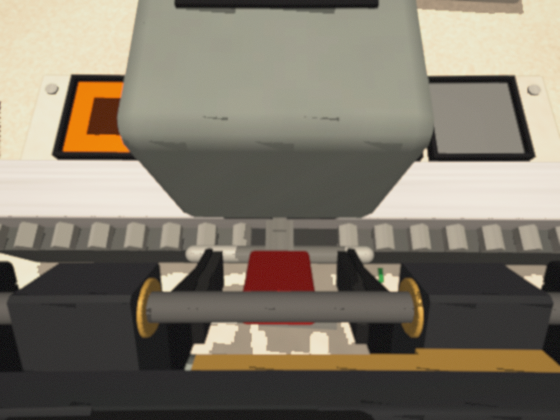

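The red paddle (columns 245–315) sits centred between the fingers. I close on it.

move_arm(commands=[{"hand":3.0,"travel":[0,0,0],"twist":[0,0,0]},{"hand":2.5,"travel":[0,0,0],"twist":[0,0,0]},{"hand":2.5,"travel":[0,0,0],"twist":[0,0,0]},{"hand":2.5,"travel":[0,0,0],"twist":[0,0,0]},{"hand":2.5,"travel":[0,0,0],"twist":[0,0,0]}], force=45)

```text
time: 3.82
position: [0.5708, -0.0229, 0.1418]
tool_rot: [0.952, 0.045, 0.302, -0.015]
ft_force: [-1.4, 2.0, 1.4]
grip_width: 0.0348
grip_force: 2.4
```

Run:
```python
from h import *
G=Rt(35);o=robot.get_obs();delta(o["position"]+np.array([0,0,.018]),G)
r=R.from_quat(o["tool_rot"]);print("up 18mm",r.inv().apply([0,0,1.8]),"benchy 1cm",r.inv().apply(RB.apply([0,1,0])))
```

```text
t 3.8167 bench [-0.0695  0.0103  0.1418] F [-1.2  2.1  1.4] w 0.0348 gf 2.3519197292625904
shift cm [ 1.04 -0.   -1.47] rows 0.36778329749608846 0.4390243902439023 turn [-0.08 -0.18 -0.03] target-frame shift [ 1.03  0.   -1.47]
up 18mm [ 1.03718862 -0.00262671 -1.47113319] benchy 1cm [-4.98187395e-04 -9.99998847e-01  1.43426532e-03]
```

move_arm(commands=[{"hand":2.0,"travel":[0,0,0],"twist":[0,0,0]},{"hand":2.0,"travel":[0,0,0],"twist":[0,0,0]},{"hand":2.0,"travel":[0,0,0],"twist":[0,0,0]},{"hand":2.0,"travel":[0,0,0],"twist":[0,0,0]}], force=50)

```text
time: 4.15
position: [0.5709, -0.0229, 0.1417]
tool_rot: [0.952, 0.045, 0.302, -0.015]
ft_force: [-3.8, 0.3, 6.8]
grip_width: 0.0333
grip_force: 50.0
```

move_arm(commands=[{"hand":2.0,"travel":[0.2,0,-0.28],"twist":[0,0,0]},{"hand":2.0,"travel":[0.2,0,-0.28],"twist":[0,0,0]},{"hand":2.0,"travel":[0.2,0,-0.28],"twist":[0,0,0]},{"hand":2.0,"travel":[0.2,0,-0.28],"twist":[0,0,0]},{"hand":2.0,"travel":[0.2,0,-0.28],"twist":[0,0,0]}])

```text
time: 4.57
position: [0.5708, -0.0229, 0.1572]
tool_rot: [0.953, 0.045, 0.3, -0.015]
ft_force: [3.5, 1.2, -9.6]
grip_width: 0.0335
grip_force: 50.0
```

move_arm(commands=[{"hand":2.0,"travel":[0,0,0],"twist":[0,0,0]},{"hand":2.0,"travel":[0,0,0],"twist":[0,0,0]}])

```text
time: 4.73
position: [0.5708, -0.0229, 0.1573]
tool_rot: [0.953, 0.045, 0.301, -0.015]
ft_force: [3.9, 0.3, -8.1]
grip_width: 0.0338
grip_force: 50.0
```

Run:
```python
from h import *
G=Rt(35);o=robot.get_obs();delta(W([-.067,.168,.16]),G);print(np.round(o["q"],3))
c=cam("wrist");cv2.imwrite("pics/w2.png",c["frame"][...,::-1])
c=cam("side");H,S,V=cv2.split(hsv(c));print(blobs(c,((H<5)|(H>174))&(S>140)&(V>60),5))
```

```text
t 4.7333 bench [-0.0695  0.0103  0.1573] F [ 3.9 -0.1 -8.1] w 0.0338 gf 49.99719550833106
shift cm [  0.35 -15.77  -0.05] rows 3.942425628907832 3.847222441936327 turn [-0.1  -0.04 -0.05] target-frame shift [  0.36 -15.77  -0.07]
[-0.374  0.502  2.089  1.601  0.264 -0.423]
[(np.int32(25), np.float64(183.6), np.float64(172.2)), (np.int32(29), np.float64(169.7), np.float64(187.5)), (np.int32(33), np.float64(154.6), np.float64(204.3)), (np.int32(5), np.float64(270.8), np.float64(214.2)), (np.int32(328), np.float64(233.6), np.float64(373.0))]
```

View pics/w2.png

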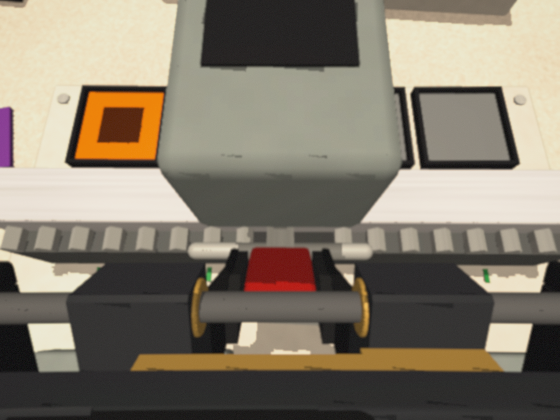

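Bar is lifted about 15.5 mm (8 N). I lift 3 mm more, then slide towards +y.

move_arm(commands=[{"hand":2.0,"travel":[0.09,0,-0.12],"twist":[0,0,0]},{"hand":2.0,"travel":[0.09,0,-0.12],"twist":[0,0,0]},{"hand":2.0,"travel":[0,0,0],"twist":[0,0,0]},{"hand":2.0,"travel":[0,-0.4,0],"twist":[0,0,0]},{"hand":2.0,"travel":[0,-0.6,0],"twist":[0,0,0]}])

```text
time: 5.25
position: [0.57, -0.0135, 0.1608]
tool_rot: [0.952, 0.044, 0.301, -0.015]
ft_force: [2.6, -2.2, -9.2]
grip_width: 0.0332
grip_force: 50.0
```

move_arm(commands=[{"hand":2.0,"travel":[0,-0.7,0],"twist":[0,0,0]},{"hand":2.0,"travel":[0,-0.7,0],"twist":[0,0,0]},{"hand":2.0,"travel":[0,-0.7,0],"twist":[0,0,0]},{"hand":2.0,"travel":[0,-0.7,0],"twist":[0,0,0]},{"hand":2.0,"travel":[0,-0.7,0],"twist":[0,0,0]}])

```text
time: 5.67
position: [0.5667, 0.0228, 0.161]
tool_rot: [0.952, 0.045, 0.301, -0.015]
ft_force: [3.0, -1.6, -8.4]
grip_width: 0.0337
grip_force: 50.0
```

Run:
```python
from h import *
G=Rt(35);o=robot.get_obs();delta(W([-.0695,.168,.1607]),G);print(np.round(o["q"],3))
```

```text
t 5.6667 bench [-0.0693  0.0562  0.161 ] F [ 2.8 -1.8 -8.4] w 0.0337 gf 49.99691303819418
shift cm [ -0.04 -11.18   0.03] rows 2.7952077584191697 2.7270659113930757 turn [-0.1  -0.1  -0.04] target-frame shift [-4.000e-02 -1.118e+01  1.000e-02]
[-0.265  0.49   2.101  1.718  0.208 -0.448]
```

Sliding cleanly. I continue, 7 mm a row.

move_arm(commands=[{"hand":2.0,"travel":[0,-0.7,0],"twist":[0,0,0]},{"hand":2.0,"travel":[0,-0.7,0],"twist":[0,0,0]},{"hand":2.0,"travel":[0,-0.7,0],"twist":[0,0,0]},{"hand":2.0,"travel":[0,-0.7,0],"twist":[0,0,0]},{"hand":2.0,"travel":[0,-0.7,0],"twist":[0,0,0]}])

```text
time: 6.08
position: [0.5636, 0.0576, 0.1612]
tool_rot: [0.952, 0.045, 0.301, -0.015]
ft_force: [3.6, -1.2, -8.6]
grip_width: 0.0331
grip_force: 50.0
```

move_arm(commands=[{"hand":2.0,"travel":[0,-0.7,0],"twist":[0,0,0]},{"hand":2.0,"travel":[0,-0.7,0],"twist":[0,0,0]},{"hand":2.0,"travel":[0,-0.7,0],"twist":[0,0,0]},{"hand":2.0,"travel":[0,-0.7,0],"twist":[0,0,0]},{"hand":2.0,"travel":[0,-0.7,0],"twist":[0,0,0]}])

```text
time: 6.5
position: [0.5604, 0.0924, 0.1614]
tool_rot: [0.952, 0.045, 0.301, -0.015]
ft_force: [4.3, -1.7, -9.3]
grip_width: 0.0333
grip_force: 50.0
```

Run:
```python
from h import *
G=Rt(35);o=robot.get_obs();delta(W([-.0695,.168,.1607]),G);print(np.round(o["q"],3))
```

```text
t 6.5 bench [-0.069   0.1261  0.1614] F [ 4.1 -2.1 -9.3] w 0.0333 gf 49.996261205524206
shift cm [-0.09 -4.19  0.03] rows 1.0476927995412644 1.0223786799848522 turn [-0.11 -0.13 -0.06] target-frame shift [-0.08 -4.19  0.02]
[-0.09   0.49   2.099  2.023  0.12  -0.606]
```

move_arm(commands=[{"hand":2.0,"travel":[-0.02,-0.7,0],"twist":[0,0,0]},{"hand":2.0,"travel":[-0.02,-0.7,0],"twist":[0,0,0]},{"hand":2.0,"travel":[0,-0.7,0],"twist":[0,0,0]},{"hand":2.0,"travel":[0,-0.7,0],"twist":[0,0,0]},{"hand":2.0,"travel":[0,-0.7,0],"twist":[0,0,0]}])

```text
time: 6.92
position: [0.5573, 0.1273, 0.1614]
tool_rot: [0.952, 0.045, 0.302, -0.016]
ft_force: [5.0, -1.4, -8.3]
grip_width: 0.0335
grip_force: 50.0
```

move_arm(commands=[{"hand":2.0,"travel":[0,-0.6,0],"twist":[0,0,0]},{"hand":2.0,"travel":[0,0,0],"twist":[0,0,0]},{"hand":2.0,"travel":[0,0,0],"twist":[0,0,0]}])

```text
time: 7.17
position: [0.5567, 0.134, 0.1615]
tool_rot: [0.952, 0.045, 0.302, -0.016]
ft_force: [4.4, 1.2, -8.5]
grip_width: 0.0335
grip_force: 50.0
```

Run:
```python
from h import *
G=Rt(35);o=robot.get_obs();delta(W([-.0695,.168,.1607]),G);print(np.round(o["q"],3))
c=cam("wrist");cv2.imwrite("pics/w3.png",c["frame"][...,::-1])
for y in(.156,.168,.18): print(y,proj(c,W([-.028,y,.093])))
c=cam("side");cv2.imwrite("pics/s3.png",cv2.resize(c["frame"][150:310,170:350],None,fx=3,fy=3)[...,::-1])
```

```text
t 7.1667 bench [-0.0688  0.1678  0.1615] F [ 4.5  0.8 -8.5] w 0.0335 gf 49.99680375214666
shift cm [-0.11 -0.02  0.03] rows 0.026942875063398493 0.027479595463061134 turn [-0.22 -0.23 -0.03] target-frame shift [-0.11 -0.02  0.03]
[ 0.015  0.494  2.085  2.371  0.071 -0.865]
0.156 [295.86550774 235.49917806]
0.168 [279.3774134  235.49127898]
0.18 [262.89434075 235.48600682]
```

View pics/s3.png

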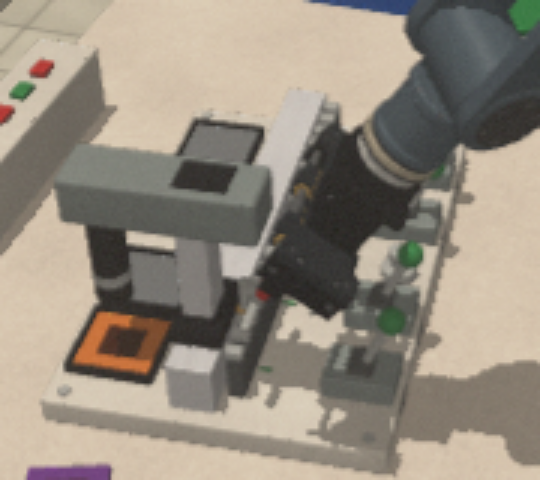

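The lens is in line with the mask and the levers are untouched. I lower the bar most of the way and then release.

move_arm(commands=[{"hand":2.0,"travel":[-0.2,0,0.28],"twist":[0,0,0]},{"hand":2.0,"travel":[-0.2,0,0.28],"twist":[0,0,0]},{"hand":2.0,"travel":[-0.2,0,0.28],"twist":[0,0,0]},{"hand":2.0,"travel":[-0.2,0,0.28],"twist":[0,0,0]},{"hand":2.0,"travel":[0,0,0],"twist":[0,0,0]}])

```text
time: 7.68
position: [0.5567, 0.1335, 0.1475]
tool_rot: [0.952, 0.045, 0.302, -0.016]
ft_force: [4.5, 0.9, -5.9]
grip_width: 0.0337
grip_force: 50.0
```

move_arm(commands=[{"hand":6.0,"travel":[0,0,0],"twist":[0,0,0]},{"hand":6.0,"travel":[0,0,0],"twist":[0,0,0]},{"hand":6.0,"travel":[0,0,0],"twist":[0,0,0]},{"hand":6.0,"travel":[0,0,0],"twist":[0,0,0]},{"hand":6.0,"travel":[0,0,0],"twist":[0,0,0]}])

```text
time: 8.1
position: [0.5559, 0.1325, 0.1478]
tool_rot: [0.952, 0.045, 0.302, -0.015]
ft_force: [-0.7, 0.5, 1.3]
grip_width: 0.0565
grip_force: 0.0
```

Run:
```python
from h import *
G=Rt(35);o=robot.get_obs();delta(W([-.0695,.168,.142])-G.apply([0,0,.1]),G);print(np.round(o["q"],3))
c=cam("wrist");cv2.imwrite("pics/w4.png",c["frame"][...,::-1])
H,S,V=cv2.split(hsv(c));m=((H<5)|(H>174))&(S>140)&(V>60);print(blobs(c,m,60),proj(c,W([-.067,.168,.138])))
```

```text
t 8.1 bench [-0.0697  0.1664  0.1478] F [-0.6  0.6  1.3] w 0.0565 gf 0.0
shift cm [-0.29 -0.17 -9.51] rows 2.377417621925131 2.3209079177587393 turn [-0.11 -0.16 -0.04] target-frame shift [-0.32 -0.16 -9.51]
[ 0.013  0.526  2.097  2.656  0.105 -1.154]
[(np.int32(2622), np.float64(278.1), np.float64(270.8))] [276.21912502 277.12908176]
```

View pics/w4.png

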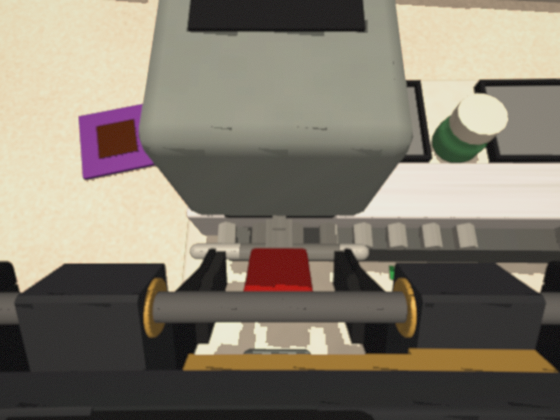

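The bar is down in the notch with the paddle centred. I retract along the tool axis.

move_arm(commands=[{"hand":6.0,"travel":[0,-0.1,-1.5],"twist":[0,0,0]},{"hand":6.0,"travel":[0,0,-2.0],"twist":[0,0,0]},{"hand":6.0,"travel":[0,0,-2.5],"twist":[0,0,0]},{"hand":6.0,"travel":[0,0,-2.5],"twist":[0,0,0]},{"hand":6.0,"travel":[0,0,-1.5],"twist":[0,0,0]}])

```text
time: 8.57
position: [0.5278, 0.1334, 0.1862]
tool_rot: [0.952, 0.046, 0.301, -0.02]
ft_force: [0.1, 0.8, 0.1]
grip_width: 0.0599
grip_force: 0.0
```

move_arm(commands=[{"hand":0,"travel":[0,0,0],"twist":[0,0,0]},{"hand":0,"travel":[0,0,0],"twist":[0,-4,0]},{"hand":0,"travel":[0,0,0],"twist":[0,-5,0]},{"hand":0,"travel":[0,0,0],"twist":[0,-5,0]},{"hand":0,"travel":[0,0,0],"twist":[0,-5,0]}], force=10)

```text
time: 8.98
position: [0.5348, 0.1505, 0.1903]
tool_rot: [0.955, 0.056, 0.288, -0.046]
ft_force: [0.2, -0.7, -0.7]
grip_width: 0.0342
grip_force: 0.0
```

Run:
```python
from h import *
G=Rt(8);o=robot.get_obs();delta(W([-.245,.168,.22]),G);print(np.round(o["q"],3))
```

```text
t 8.9833 bench [-0.0889  0.1863  0.1903] F [ 0.1 -0.7 -0.7] w 0.0342 gf 0.0
shift cm [-11.34   1.05 -11.22] rows 2.8361342343750153 3.900259953141198 turn [ -3.82 -25.67   0.97] target-frame shift [-15.04   1.83  -5.11]
[0.012 0.408 2.089 1.065 0.13  0.438]
```

move_arm(commands=[{"hand":0,"travel":[-0.5,0,-2.5],"twist":[0,0,0]},{"hand":0,"travel":[-0.5,0,-2.5],"twist":[0,0,0]},{"hand":0,"travel":[0,0,0],"twist":[-0.8,-5,0]},{"hand":0,"travel":[0,0,0],"twist":[-0.8,-5,0]},{"hand":0,"travel":[0,0,0],"twist":[-0.8,-5,0]}])

```text
time: 9.4
position: [0.4978, 0.1499, 0.2253]
tool_rot: [0.977, 0.06, 0.201, -0.037]
ft_force: [-0.2, 1.1, -0.3]
grip_width: 0.0033
grip_force: 0.0
```

Run:
```python
from h import *
G=Rt(8);o=robot.get_obs();delta(W([-.245,.168,.22]),G);print(np.round(o["q"],3))
```

```text
t 9.4 bench [-0.1258  0.1893  0.2253] F [-0.1  1.2 -0.3] w 0.0033 gf 0.0
shift cm [-11.18   1.69  -4.35] rows 2.7956104528393713 2.9550702159947932 turn [ -3.26 -15.35   1.38] target-frame shift [-11.87   2.13  -1.13]
[0.028 0.293 2.001 0.197 0.453 1.316]
```

Now turn to lean 8° and move back behind the ball.

move_arm(commands=[{"hand":0,"travel":[0,0,0],"twist":[-1,-5.1,0.5]},{"hand":0,"travel":[0,0,0],"twist":[-1,-5.1,0.5]},{"hand":0,"travel":[0,0,0],"twist":[-1,-5.1,0.5]},{"hand":0,"travel":[-2,0.5,0],"twist":[0,0,0]},{"hand":0,"travel":[-3,0.5,0],"twist":[0,0,0]}])

```text
time: 9.82
position: [0.457, 0.1367, 0.2196]
tool_rot: [0.996, 0.048, 0.076, -0.008]
ft_force: [-0.6, -0.5, -0.5]
grip_width: 0.0002
grip_force: 0.0
```

move_arm(commands=[{"hand":0,"travel":[-3,0.5,-0.4],"twist":[0,0,0]},{"hand":0,"travel":[-3,0.5,-0.5],"twist":[0,0,0]},{"hand":0,"travel":[0,0,0],"twist":[0,0,0]},{"hand":0,"travel":[0,0,0],"twist":[0,0,0]}])

```text
time: 10.15
position: [0.3909, 0.1204, 0.2185]
tool_rot: [0.996, 0.047, 0.072, -0.007]
ft_force: [1.3, 0.4, -0.7]
grip_width: 0.0006
grip_force: 0.0
```

Run:
```python
from h import *
G=Rt(8);o=robot.get_obs();delta(W([-.235,.168,.115]),G);print(np.round(o["q"],3))
c=cam("wrist");H,S,V=cv2.split(hsv(c))
for b in blobs(c,(H>50)&(H<85)&(S>90)&(V>40),100): print(b,toB(plane(c,b[1],b[2],.1134)))
print(proj(c,W([-.1736,.168,.1134])))
```

```text
t 10.15 bench [-0.2351  0.17    0.2185] F [ 1.3  0.2 -0.7] w 0.0006 gf 0.0
shift cm [-1.5   0.28 10.24] rows 2.560366980972644 2.5253158574093426 turn [-0.42 -0.34 -0.04] target-frame shift [-1.44  0.2  10.25]
[0.009 0.217 2.062 0.03  0.718 1.465]
(np.int32(818), np.float64(282.0), np.float64(153.4)) [-0.17015273  0.16867688  0.1134    ]
(np.int32(868), np.float64(407.7), np.float64(154.6)) [-0.17127813  0.07144239  0.1134    ]
[282.8651517  157.89686709]
```

move_arm(commands=[{"hand":0,"travel":[-0.5,0.05,2.6],"twist":[0,0,0]},{"hand":0,"travel":[-0.5,0.05,2.6],"twist":[0,0,0]},{"hand":0,"travel":[-0.5,0.05,2.6],"twist":[0,0,0]},{"hand":0,"travel":[0,0,2.4],"twist":[0,0,0]},{"hand":0,"travel":[0,0,0],"twist":[0,0,0]}])

```text
time: 10.62
position: [0.3935, 0.1188, 0.1122]
tool_rot: [0.996, 0.047, 0.07, -0.006]
ft_force: [0.3, -0.5, -1.0]
grip_width: 0.0003
grip_force: 0.0
```

Run:
```python
from h import *
G=Rt(8);o=robot.get_obs();delta(W([-.128,.168,.117]),G);print(np.round(o["q"],3))
```

```text
t 10.6167 bench [-0.2326  0.1682  0.1122] F [ 0.2 -0.6 -1. ] w 0.0003 gf 0.0
shift cm [10.43  0.    1.  ] rows 2.606754369101474 2.554923967797259 turn [-0.31 -0.11 -0.09] target-frame shift [10.43  0.02  0.98]
[0.007 0.468 2.172 0.051 0.362 1.438]
```

move_arm(commands=[{"hand":0,"travel":[1.5,0,0.1],"twist":[0,0,0]},{"hand":0,"travel":[1.3,0,0.1],"twist":[0,0,0]},{"hand":0,"travel":[1.0,0,0.1],"twist":[0,0,0]},{"hand":0,"travel":[1.0,0,0.1],"twist":[0,0,0]},{"hand":0,"travel":[1.0,0,0.1],"twist":[0,0,0]}])

```text
time: 11.03
position: [0.4515, 0.1245, 0.1199]
tool_rot: [0.996, 0.047, 0.073, -0.006]
ft_force: [-1.5, 1.4, 0.7]
grip_width: 0.0006
grip_force: 0.7
```

move_arm(commands=[{"hand":0,"travel":[1.0,0,0.1],"twist":[0,0,0]},{"hand":0,"travel":[1.0,0,0.1],"twist":[0,0,0]},{"hand":0,"travel":[1.0,0,0.1],"twist":[0,0,0]},{"hand":0,"travel":[0.6,0,0.1],"twist":[0,0,0]},{"hand":0,"travel":[0,0,0],"twist":[0,0,0]}])

```text
time: 11.45
position: [0.489, 0.1276, 0.1207]
tool_rot: [0.996, 0.047, 0.074, -0.006]
ft_force: [0.8, 0.1, -0.2]
grip_width: 0.0003
grip_force: 0.0
```

Run:
```python
from h import *
G=Rt(8);o=robot.get_obs();delta(W([-.128,.168,.117]),G);print(np.round(o["q"],3))
c=cam("wrist");H,S,V=cv2.split(hsv(c))
for b in blobs(c,(H>50)&(H<85)&(S>90)&(V>40),60): print(b,toB(plane(c,b[1],b[2],.1134)))
print(proj(c,W([-.1064,.168,.1134])))
for n in("scene","side"):
    c=cam(n);H,S,V=cv2.split(hsv(c));print(n,[tuple(map(float,b)) for b in blobs(c,(H>50)&(H<85)&(S>90)&(V>40),8)],proj(c,W([-.1064,.168,.1134])))
```

```text
t 11.45 bench [-0.1368  0.1679  0.1207] F [ 0.8  0.  -0.2] w 0.0003 gf 4.582158567245642e-05
shift cm [ 0.81 -0.01  0.49] rows 0.20310559076551665 0.23197390677480612 turn [-0.23 -0.56 -0.07] target-frame shift [ 0.82 -0.01  0.49]
[0.025 0.518 1.943 0.028 0.532 1.479]
(np.int32(69), np.float64(413.0), np.float64(119.5)) [-0.0593159   0.10357762  0.1134    ]
(np.int32(2031), np.float64(277.9), np.float64(229.2)) [-0.11286337  0.16852906  0.1134    ]
(np.int32(2068), np.float64(465.9), np.float64(345.0)) [-0.17457504  0.07001048  0.1134    ]
[278.92767959 216.56150427]
scene [(35.0, 289.0, 175.2), (37.0, 259.2, 187.2), (38.0, 235.4, 217.9), (44.0, 217.0, 239.9), (33.0, 312.8, 249.6), (47.0, 401.7, 265.8), (52.0, 385.9, 291.1), (55.0, 368.9, 318.5), (3412.0, 101.0, 360.2)] [291.09658431 176.41297695]
side [(615.0, 367.4, 154.8), (21.0, 176.4, 179.9), (32.0, 319.2, 188.3), (28.0, 162.4, 195.9), (22.0, 315.0, 204.8), (30.0, 146.3, 213.4)] [276.85372388 253.43369411]
```

move_arm(commands=[{"hand":0,"travel":[0.4,0,0.1],"twist":[0,0,0]},{"hand":0,"travel":[0.4,0,0.1],"twist":[0,0,0]},{"hand":0,"travel":[0.2,0,0.1],"twist":[0,0,0]},{"hand":0,"travel":[0,0,0],"twist":[0,0,0]}])

```text
time: 11.93
position: [0.4934, 0.1285, 0.1181]
tool_rot: [0.996, 0.047, 0.069, -0.006]
ft_force: [-6.7, -0.2, 2.9]
grip_width: 0.0001
grip_force: 3.2
```

Run:
```python
from h import *
G=Rt(8);o=robot.get_obs();delta(W([-.128,.168,.117]),G)
c=cam("wrist");H,S,V=cv2.split(hsv(c))
for b in blobs(c,(H>50)&(H<85)&(S>90)&(V>40),600): print(b,toB(plane(c,b[1],b[2],.1134)))
print(proj(c,W([-.1064,.168,.1134])))
```

```text
t 11.9333 bench [-0.1323  0.1684  0.1181] F [-6.7  0.5  2.9] w 0.0001 gf 3.1612100824713707
shift cm [0.41 0.04 0.17] rows 0.1017052953417013 0.1079739980031263 turn [-0.28  0.08 -0.05] target-frame shift [0.41 0.04 0.17]
(np.int32(2059), np.float64(279.2), np.float64(232.5)) [-0.10955043  0.16840494  0.1134    ]
(np.int32(2021), np.float64(467.8), np.float64(351.3)) [-0.17231009  0.07060198  0.1134    ]
[280.0100297  226.28072366]
```

At the stop (6.7 N). I back off and rise.

move_arm(commands=[{"hand":0,"travel":[-1.5,0,0],"twist":[0,0,0]},{"hand":0,"travel":[-2.5,0,0],"twist":[0,0,0]},{"hand":0,"travel":[-2.5,0,-1],"twist":[0,0,0]},{"hand":0,"travel":[0,0,-3],"twist":[0,0,0]},{"hand":0,"travel":[0,0,-3],"twist":[0,0,0]}])

```text
time: 12.4
position: [0.42, 0.1211, 0.178]
tool_rot: [0.996, 0.047, 0.07, -0.006]
ft_force: [2.1, 0.1, 1.5]
grip_width: 0.0007
grip_force: 0.0
```

move_arm(commands=[{"hand":0,"travel":[0,0,-3],"twist":[0,0,0]},{"hand":0,"travel":[0,0,0],"twist":[0,0,0]},{"hand":0,"travel":[0,0,0],"twist":[0,0,0]},{"hand":0,"travel":[0,0,0],"twist":[0,0,0]}])

```text
time: 12.73
position: [0.4187, 0.1206, 0.2084]
tool_rot: [0.996, 0.047, 0.074, -0.006]
ft_force: [-0.4, -0.1, -0.8]
grip_width: 0.0006
grip_force: 0.0
```

Run:
```python
from h import *
G=Rt(8);delta(W([-.235,.168,.2]),G)
c=cam("wrist");cv2.imwrite("pics/w9.png",c["frame"][...,::-1]);H,S,V=cv2.split(hsv(c))
for b in blobs(c,(H>50)&(H<85)&(S>90)&(V>40),200): print("green",b,toB(plane(c,b[1],b[2],.1134)))
for b in blobs(c,((H<5)|(H>174))&(S>140)&(V>60),100): print("red",b,toB(plane(c,b[1],b[2],.136)))
```

```text
t 12.7333 bench [-0.2073  0.1676  0.2084] F [-0.4 -0.1 -0.8] w 0.0006 gf 0.0
shift cm [-2.86 -0.04  0.43] rows 0.7150672569931243 0.705380046251236 turn [-0.24 -0.47 -0.06] target-frame shift [-2.86 -0.04  0.45]
green (np.int32(931), np.float64(278.8), np.float64(106.5)) [-0.10876113  0.16825701  0.1134    ]
green (np.int32(878), np.float64(406.9), np.float64(191.9)) [-0.17152112  0.07131437  0.1134    ]
red (np.int32(2436), np.float64(280.4), np.float64(35.0)) [-0.06822921  0.16702326  0.136     ]
```

View pics/w9.png

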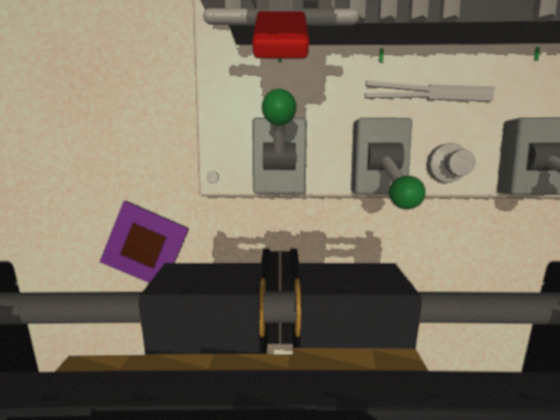

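Lever a is over (ball at (279,106)), lever b is untouched and the bystanders are in place. I run one last numeric check of the bar's height and the carriage, then hand in.

Run:
```python
from h import *
S=cam("scene");D=cam("side");p=[]
for c in(S,D):
    H,s,V=cv2.split(hsv(c));b=blobs(c,((H<5)|(H>174))&(s>140)&(V>60),15)
    q=proj(c,W([-.067,.168,.136]));k=min(b,key=lambda x:np.hypot(x[1]-q[0],x[2]-q[1]));p.append(k[1:]);print(k,q)
r=least_squares(lambda P:np.r_[proj(S,P)-p[0],proj(D,P)-p[1]],[.5,.1,.1]);print(toB(r.x),r.fun)
if abs(toB(r.x)[2]-.1327)<.006: print(robot.hand_in())
```

```text
(np.int32(124), np.float64(300.8), np.float64(176.8)) [301.3988501  176.40767089]
(np.int32(88), np.float64(264.0), np.float64(246.1)) [262.68925558 245.44848207]
[-0.06981953  0.16730046  0.13334019] [-0.26196162 -0.04872168 -0.21581682  0.04000806]
the job is handed in; nothing more can be done
None
```

The job is handed in. By my last measurements the camera is locked in the notch over the amber mask (nest farthest to +y) with the bar down, and lever a is pushed to its stop; the other levers in view were untouched. The hand-in returned no verdict.

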